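Lock a sprung belt tensioner for belt fitting

TASK

Take the locking pin with the flat rectangular grip out of the rack, stand it in the hole in the ear of the tensioner's tension wheel, use it to wind the wheel counter-clockwise against its spring, and feel for the lock hole in the steel index plate underneath, so that the pin drops home through both, collar on the ear, and holds the wheel when you let go. Work gently: never load the pin with more than about 35 N, and leave the other two pins in their rack.

Things in the scene. Friction and masses are not known exactly. Their poses are not given: they have to be found in the camera images.
- base: The tensioner unit, bolted down: square aluminium plate 200 x 200 x 10 mm. Origin on its underside at the centre, on the vertical axis on which the tension wheel pivots; z up. Besides the wheel it carries a steel index plate (see pivot).
- pivot (a point): On the pivot axis, level with the flat top of the index plate, 26 mm above the base origin. The index plate is an arc-shaped track 61 to 89 mm from the pivot, under all of the ear's travel, with one lock hole: 12 mm wide, 16 mm deep, 75 mm from the pivot. It is set differently each time, so that the hole lies at a wheel joint value of 0.65 to 0.95 rad, not measured: feel or look for it. Steel oiled, friction about 0.2.
- tension_wheel (a joint): Angle of the wheel, rad: 0 at its rest stop, growing counter-clockwise from above, stop at 1.25. At value q the ear points at -0.45 + q from the base's x axis. A spring drives it back: 0.18 Nm at 0 plus 0.30 Nm per rad (at the ear hole 2.4 N at rest, 5.4 N at 0.75). Dark steel disc 100 mm wide, off-centre grey roller 52 mm wide opposite the ear, top 63 mm above the base origin.
- ear_hole (a point): Centre of the upper mouth of the vertical through hole in the ear of the tension wheel: 12 mm in diameter, 10 mm deep (ear 36 x 36 mm, 10 mm thick, its underside 2 mm above the index plate). 75 mm from the pivot axis, 38 mm above the base origin. It turns with the wheel.
- lock_pin: The steel locking pin to use, about 80 g, upright in any of the three rack holes. Origin at the centre of its lower end, z up. Shank 10 mm wide, 26 mm long, lowest 3 mm tapered; round collar 26 mm wide, z 26 to 31 mm; then a flat rectangular grip, 22 mm along x, 14 mm along y, z 31 to 65 mm. Fully home, the collar lies on the ear and the lower end is 12 mm above the base origin.
- pin_tip (a point): Centre of the lower end of the locking pin (its origin).
- rack: Black pin rack, fixed, 195 (x) x 60 (y) x 34 mm high. Origin at the centre of its underside. Three holes 12 mm in diameter, 30 mm deep, at x = -65, 0 and 65 mm; each pin stands with its collar on the rack's top and 8 mm between its lower end and the table.
- ball_pin: Another pin of the same shank and collar with a ball head 26 mm in diameter, in the rack; to be left there. Origin at the lower end.
- tee_pin: Another pin of the same shank and collar with a round crossbar 46 mm long as its head, in the rack; to be left there. Origin at the lower end.

How it is judged:
By the outcome, as a careful person would: the job done as asked, in the order asked, and still so for the second after the job is handed in, with the robot touching nothing.
It also fails if it takes over 64 s, if anything falls off the work surface, if the arm or the gripper's body presses on something with over 40 N, if the wrist force passes 120 N, or if a joint passes its speed limit or range.

ROBOT

A 7-joint arm with a two-finger parallel gripper is mounted at the origin on the work surface. World frame = base frame: x ahead of the robot, y to its left, z up, the work surface at z = 0. Lengths are in m, angles in rad, forces in N, time in s.
With the tool pointing down it reaches from about 0.4 to 0.85 m from the base axis. Payload 4.5 kg.
Tool frame: the origin (TCP) lies midway between the tips of the shut fingers; the grasp point (between the pads) lies 19 mm behind it; z points along the fingers, y is the direction in which the jaws open and shut (so a half turn about z gives the same grasp; the last joint's range is limited). The gripper opens to 88 mm and grips with 3 to 60 N. Pads are 18 mm wide; open, the fingers measure 123 mm over their backs; the gripper's body (75 mm by 187 mm) begins 45 mm behind the grasp point.
Start: joints at [-1.175, 0.689, -0.195, 1.565, 0.157, 0.902, -0.215], TCP at [0.221, 0.585, 0.239] pointing down, gripper open.
Joint ranges: [-3.01, 3.01], [-0.46, 2.08], [-1.47, 1.51], [0.13, 2.56], [-1, 4.14], [0.04, 2.09], [-2.66, 2.66]. Speed limits (rad/s): [2.57, 2.57, 3.14, 3.14, 3.14, 3.14, 3.14].

INTERFACE

Orientations are given as a unit quaternion [x, y, z, w].
In Python, from plant import r gives the robot as it stands.
- The arm moves only by the tool play_rows, never from a script. Its argument "targets" is a list of rows, each an object of numbers: "jaw": the closure, from 0 (fully open) to 1 (shut); "dx", "dy", "dz": the shift along the tool's x, y, z in m; "yaw": the turn about the tool's z in rad. A call has exactly 5 rows; each row shifts and turns the pose as measured when the row begins, along the tool's axes as they then stand; what a row does not reach is not made up. A row lasts 1/10 s, in which the tool goes at most 50 mm and 8.59 degrees, less where a joint would pass 70% of its speed; a pose out of reach is approached as far as the arm can. A call with a gripper value outside its range is refused whole. The fingers move at their own pace and stop on an object; "squeeze" is the grip in N (left out, the last holds). Time passes only in rows, so rows that do not move let the fingers close, or fill a call up. It gives the time, the measured TCP pose, the force and the opening at its end, in the units of the state.
- r.get_state(): the state, without advancing time (a new reading comes with each control period).
- r.snapshot(name): name is "scene" or "top" or "wrist"; returns a dict with "frame" (384x512x3 uint8, red, green, blue), "z_map" (384x512 float32, m along the optical axis (not along the pixel's ray), 0 where there is no reading), "mtx" (3x3 intrinsics, pixels), "position" and "orientation" of the camera in the world; the wrist camera has in their place "T_tool_cam" (4x4, takes a point from camera to tool coordinates, whose origin is the TCP and whose axes are the flange's). Camera axes: x right, y up, looking along -z (the intrinsics and any distortion apply to the point x, -y, -z); pixel columns grow to the right and rows downward; lengths in m; the calibration is good to about 2 mm. A picture is of the moment at which its call begins: read the wrist's pose just before it.
- r.finish_job(): hands the job in, once; it reports no verdict.
The state is a dict: "clock": time; "q": joint angles; "qd": joint speeds; "joint_torque": joint torques, N m; "tool_pos": TCP position; "eef_rot": TCP orientation; "contact_force": force on the tool from outside, world axes, zero at the start; "moment": the same for the moment, N m; "opening": opening from 0.0 (shut) to 1.0 (fully open).
Only numpy, scipy, OpenCV 4.12 (cv2) and the standard library are available. Lean on these libraries where they do the work, as an engineer would, in place of code of your own. Each camera call takes 0.05 s, during which the arm holds its last target.

## Working session

There is one attempt and no reset: what is moved stays moved. The work goes in short steps, Python scripts to look and compute and a tool call to move; the robot and the scene stay as the last step left them, time stands still between calls to the robot, and variables do not carry over. Pictures are saved under pics/ and viewed, and the job is handed in when it is done.

Besides the shell and the picture viewer there is one more tool, called after ">>>" as a command line: name --argument value ..., lists and objects as JSON in quotes. play_rows: Moves the arm, as the interface text tells. Its arguments: {"type":"object","properties":{"targets":{"type":"array"},"squeeze":{"type":"number"}},"required":["targets"]}

```bash
ls; mkdir -p pics
cat > h.py <<'E'
import numpy as np, cv2
from scipy.spatial.transform import Rotation as R
from plant import r
def snap(n,fn):
    s=r.get_state(); d=r.snapshot(n); np.savez(''+fn+'.npz',**{k:v for k,v in d.items()},tp=s['tool_pos'],tr=s['eef_rot'])
    cv2.imwrite('pics/'+fn+'.png',d['frame'][:,:,::-1]); return d
def cam(fn):
    d=np.load(''+fn+'.npz')
    if 'T_tool_cam' in d:
        T=np.eye(4);T[:3,:3]=R.from_quat(d['tr']).as_matrix();T[:3,3]=d['tp'];T=T@d['T_tool_cam']
    else:
        T=np.eye(4);T[:3,:3]=R.from_quat(d['orientation']).as_matrix();T[:3,3]=d['position']
    return d,T
def ray(fn,u,v,z):
    "pixel -> world pt on plane z"
    d,T=cam(fn);K=d['mtx']
    c=T[:3,:3]@np.array([(u-K[0,2])/K[0,0],-(v-K[1,2])/K[1,1],-1.])
    return T[:3,3]+c*(z-T[2,3])/c[2]
def dep(fn,u,v):
    d,T=cam(fn);K=d['mtx'];z=d['z_map'][int(v),int(u)]
    return T[:3,:3]@(z*np.array([(u-K[0,2])/K[0,0],-(v-K[1,2])/K[1,1],-1.]))+T[:3,3]
def crop(fn,u0,v0,u1,v1,k,out):
    im=cv2.imread('pics/'+fn+'.png')[v0:v1,u0:u1]
    cv2.imwrite('pics/'+out+'.png',cv2.resize(im,None,fx=k,fy=k,interpolation=cv2.INTER_CUBIC))
E
python3 - <<'E'
from h import *
for n in ['scene','top','wrist']:
    d=snap(n,n+'0'); print(n,{k:(v if k not in('frame','z_map') else v.shape) for k,v in d.items()})
s=r.get_state();print(s)
E
```

```text
pics
scene {'frame': (384, 512, 3), 'z_map': (384, 512), 'mtx': array([[457.14609568,   0.        , 256.11738346],
       [  0.        , 457.14609568, 189.79754037],
       [  0.        ,   0.        ,   1.        ]]), 'position': array([0.85436446, 0.31299944, 0.56558297]), 'orientation': array([0.1368953 , 0.32225985, 0.86589562, 0.35725768])}
top {'frame': (384, 512, 3), 'z_map': (384, 512), 'mtx': array([[400.65088354,   0.        , 263.79537569],
       [  0.        , 400.65088354, 190.8837743 ],
       [  0.        ,   0.        ,   1.        ]]), 'position': array([ 0.40010812, -0.00558587,  0.71262504]), 'orientation': array([-0.07553569,  0.07897407,  0.73216878, -0.67229929])}
wrist {'frame': (384, 512, 3), 'z_map': (384, 512), 'mtx': array([[328.61839036,   0.        , 253.88241896],
       [  0.        , 328.61839036, 186.34220324],
       [  0.        ,   0.        ,   1.        ]]), 'T_tool_cam': array([[ 2.75964115e-05,  9.48040421e-01,  3.18149900e-01,
         8.29160047e-02],
       [ 9.99999957e-01, -1.18900118e-04,  2.67564779e-04,
         4.13227170e-04],
      
[... 184 characters left out ...]
': array([-1.1751955 ,  0.68975626, -0.19452728,  1.56604999,  0.15730356,
        0.90251237, -0.21510129]), 'qd': array([-1.07836576e-03, -2.82275467e-03, -5.05078463e-05, -4.00230179e-03,
       -3.75356930e-04, -1.49250373e-03, -6.05897146e-04]), 'joint_torque': array([-1.50301799e-03, -5.27855980e+01, -1.26845196e+00, -1.53584987e+01,
       -5.25564468e-02,  3.97154567e-03,  1.13193742e-04]), 'tool_pos': array([0.22109728, 0.58409907, 0.23813085]), 'eef_rot': array([ 1.79886106e-01,  9.83687218e-01, -6.64801755e-04, -6.83415003e-05]), 'contact_force': array([ 0.21371839,  0.03391247, -0.34080869]), 'moment': array([ 0.00023858, -0.03176557, -0.00717178]), 'opening': 1.0001784476292521}
```

View pics/scene0.png

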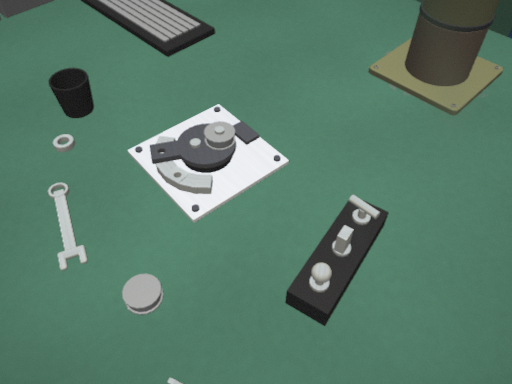

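View pics/top0.png

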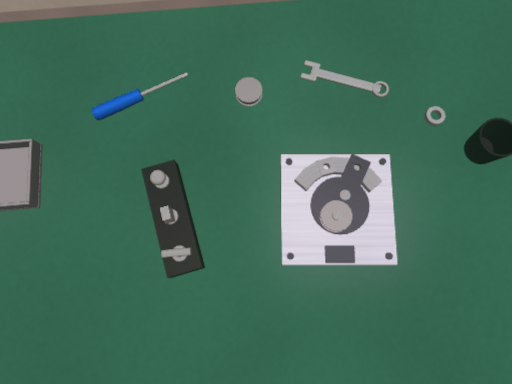

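View pics/wrist0.png

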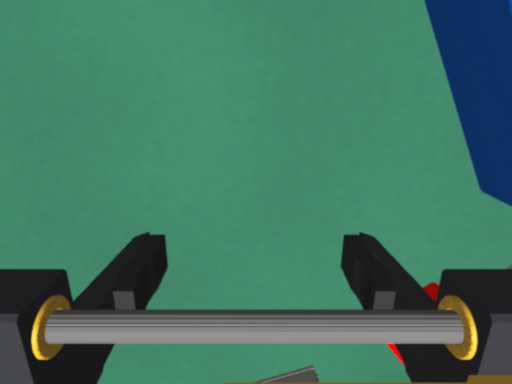

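Run:
```python
from h import *
crop('top0',130,150,220,285,5,'t_rack'); crop('top0',275,145,405,275,5,'t_base')
crop('scene0',280,190,400,320,5,'s_rack');crop('scene0',125,100,290,215,4,'s_base')
```

```text
(no output)
```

View pics/t_rack.png

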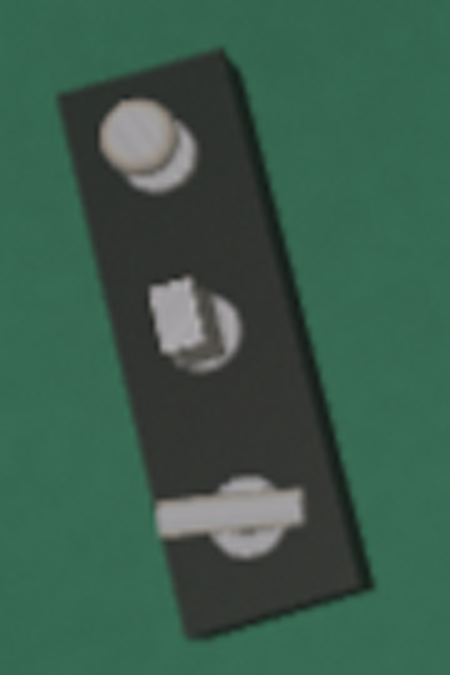

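View pics/t_base.png

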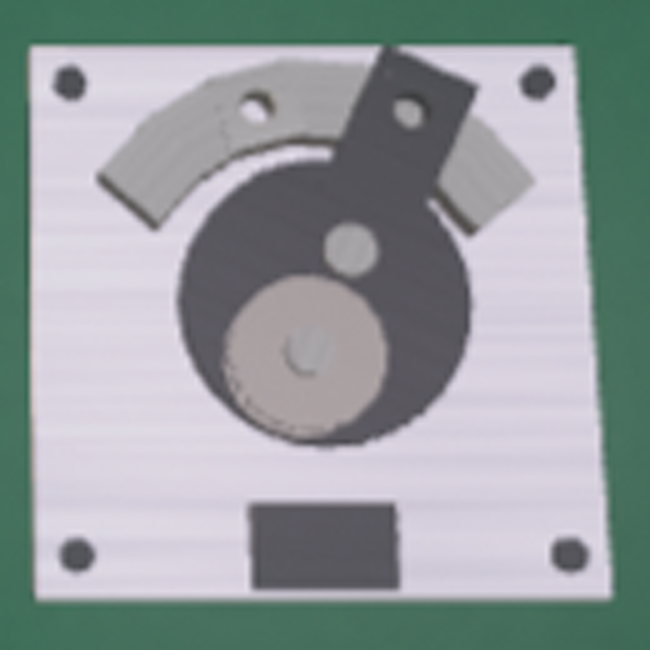

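View pics/s_rack.png

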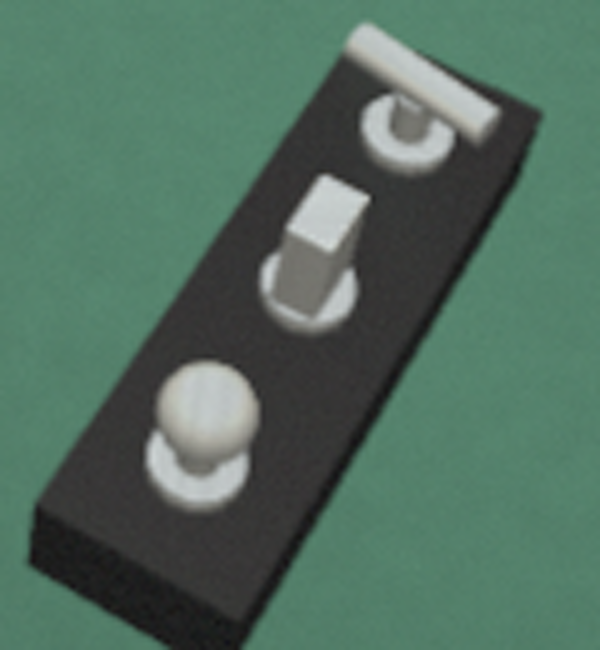

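View pics/s_base.png

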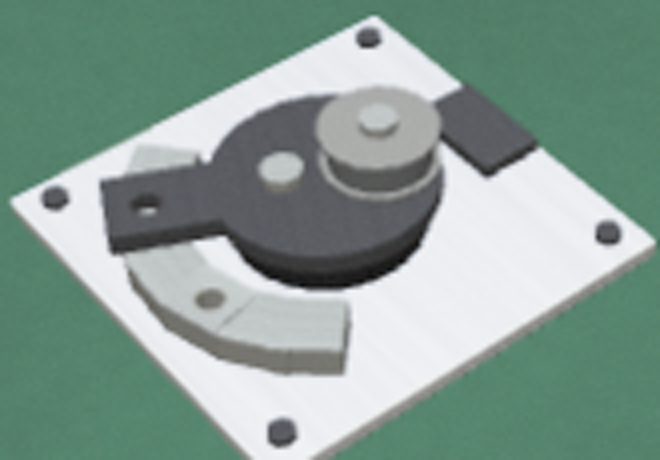

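Run:
```python
from h import *
np.set_printoptions(precision=4,suppress=True)
t=lambda u,v,z,o:ray('top0',o[0]+(u+.5)/5-.5,o[1]+(v+.5)/5-.5,z)
A=(130,150);B=(275,145)
print('collars')
for p in [(160,155),(203,334),(246,518)]: print(t(*p,.039,A))
g=np.array([t(*p,.073,A) for p in [(150,290),(192,278),(203,345),(163,357)]]);print('grip',g,g.mean(0))
print('rack corners');
rk=np.array([t(*p,.034,A) for p in [(58,95),(222,50),(372,588),(195,640)]]);print(rk,rk.mean(0),np.linalg.norm(np.diff(rk,axis=0),axis=1))
c=np.array([t(*p,.010,B) for p in [(28,45),(574,45),(611,598),(37,601)]]);print('plate',c,c.mean(0),np.linalg.norm(np.diff(c,axis=0),axis=1))
ear=t(410,110,.038,B);lock=t(257,106,.026,B);hub=t(351,250,.045,B)
print('ear',ear,'lock',lock,'hub',hub)
piv=c.mean(0)
for n,p in [('ear',ear),('lock',lock)]:
    d=p-piv;print(n,np.hypot(*d[:2]),np.arctan2(d[1],d[0]))
s=lambda u,v,z,o,k:ray('scene0',o[0]+(u+.5)/k-.5,o[1]+(v+.5)/k-.5,z)
S=(280,190);SB=(125,100)
g=np.array([s(*p,.073,S,5) for p in [(326,175),(370,199),(332,250),(286,227)]]);print('s grip',g,g.mean(0))
for p in [(197,465),(308,284),(407,130)]:print(s(*p,.039,S,5))
print('s ear',s(149,205,.038,SB,4),'lock',s(210,299,.026,SB,4))
c=np.array([s(*p,.010,SB,4) for p in [(56,198),(368,38),(608,233),(282,432)]]);print('s screws',c,c.mean(0))
c=np.array([t(*p,.010,B) for p in [(70,83),(538,83),(570,555),(77,555)]]);print('t screws',c,c.mean(0))
print(dep('top0',176,214) , dep('scene0',345,231), dep('top0',340,230))
```

```text
collars
[0.5831 0.1597 0.039 ]
[0.5191 0.147  0.039 ]
[0.4558 0.1348 0.039 ]
grip [[0.529  0.156  0.073 ]
 [0.5318 0.1422 0.073 ]
 [0.5095 0.1394 0.073 ]
 [0.5067 0.1524 0.073 ]] [0.5192 0.1475 0.073 ]
rack corners
[[0.6093 0.1961 0.034 ]
 [0.6209 0.138  0.034 ]
 [0.4296 0.0949 0.034 ]
 [0.4176 0.1543 0.034 ]] [0.5194 0.1458 0.034 ] [0.0593 0.1961 0.0606]
plate [[ 0.6234 -0.0516  0.01  ]
 [ 0.6062 -0.2509  0.01  ]
 [ 0.4075 -0.2332  0.01  ]
 [ 0.4233 -0.036   0.01  ]] [ 0.5151 -0.1429  0.01  ] [0.2    0.1995 0.1979]
ear [ 0.5794 -0.1805  0.038 ] lock [ 0.5887 -0.1296  0.026 ] hub [ 0.5301 -0.152   0.045 ]
ear 0.0744507604048541 -0.5291602418713716
lock 0.07478503891767034 0.17869627794156462
s grip [[0.5085 0.14   0.073 ]
 [0.5065 0.1531 0.073 ]
 [0.5268 0.1561 0.073 ]
 [0.5296 0.143  0.073 ]] [0.5178 0.148  0.073 ]
[0.5831 0.1622 0.039 ]
[0.518  0.1476 0.039 ]
[0.4548 0.1346 0.039 ]
s ear [ 0.5781 -0.1779  0.038 ] lock [ 0.5874 -0.1286  0.026 ]
s screws [[ 0.5896 -0.2358  0.01  ]
 [ 0.4202 -0.2221  0.01  ]
 [ 0.4341 -0.0524  0.01  ]
 [ 0.6039 -0.0665  0.01  ]] [ 0.5119 -0.1442  0.01  ]
t screws [[ 0.6076 -0.0656  0.01  ]
 [ 0.593  -0.2356  0.01  ]
 [ 0.4232 -0.2214  0.01  ]
 [ 0.4377 -0.0513  0.01  ]] [ 0.5154 -0.1435  0.01  ]
[0.5224 0.1371 0.0385] [0.5174 0.147  0.074 ] [ 0.4695 -0.1339  0.0572]
```

```bash
cat >> h.py <<'E'
np.set_printoptions(precision=4,suppress=True)
def plan(target,ang,n,state=None):
    "rows to reach target (TCP, world), tool y at world angle ang, in n rows"
    s=state or r.get_state(); M=R.from_quat(s['eef_rot']).as_matrix(); p=np.array(s['tool_pos'])
    a=np.arctan2(M[1,1],M[0,1]); 
    da=(ang-a+np.pi/2)%np.pi-np.pi/2
    print('t',s['clock'],'pos',p,'yang',round(a,4),'tilt',M[:,2],'F',s['contact_force'],'open',s['opening'])
    step=(np.array(target)-p)/n
    for i in range(n):
        d=M.T@step; print(i,d.round(4),'yaw',round(-da/n,4)); M=M@R.from_rotvec([0,0,-da/n]).as_matrix()
    return
def st():
    s=r.get_state();M=R.from_quat(s['eef_rot']).as_matrix()
    print('t',s['clock'],'pos',s['tool_pos'],'yang',np.arctan2(M[1,1],M[0,1]),'tilt',M[:,2],'F',s['contact_force'],'M',s['moment'],'open',s['opening'])
E
python3 - <<'E'
from h import *
plan([.5185,.1475,.16],1.71,12)
E
```

```text
t 0.15 pos [0.2211 0.5841 0.2381] yang 1.2091 tilt [-0.0004 -0.0013 -1.    ] F [ 0.2137  0.0339 -0.3408] open 1.0001784476292521
0 [-0.0361 -0.0252  0.0065] yaw -0.0417
1 [-0.035  -0.0267  0.0065] yaw -0.0417
2 [-0.0338 -0.0282  0.0065] yaw -0.0417
3 [-0.0326 -0.0296  0.0065] yaw -0.0417
4 [-0.0314 -0.0309  0.0065] yaw -0.0417
5 [-0.03   -0.0322  0.0065] yaw -0.0417
6 [-0.0287 -0.0334  0.0065] yaw -0.0417
7 [-0.0273 -0.0346  0.0065] yaw -0.0417
8 [-0.0258 -0.0357  0.0065] yaw -0.0417
9 [-0.0243 -0.0367  0.0065] yaw -0.0417
10 [-0.0227 -0.0377  0.0065] yaw -0.0417
11 [-0.0211 -0.0386  0.0065] yaw -0.0417
```

>>> play_rows --targets '[{"jaw":0.5,"dx":-0.036,"dy":-0.025,"dz":0.0065,"yaw":-0.042},{"jaw":0.5,"dx":-0.035,"dy":-0.027,"dz":0.0065,"yaw":-0.042},{"jaw":0.5,"dx":-0.034,"dy":-0.028,"dz":0.0065,"yaw":-0.042},{"jaw":0.5,"dx":-0.033,"dy":-0.03,"dz":0.0065,"yaw":-0.042},{"jaw":0.5,"dx":-0.031,"dy":-0.031,"dz":0.0065,"yaw":-0.042}]' --squeeze 30

```text
clock: 0.65
tool_pos: [0.3431, 0.4048, 0.2031]
eef_rot: [0.064, 0.998, 0.003, -0.002]
contact_force: [2.3, 0.3, -0.1]
opening: 0.57
```

Run:
```python
from h import *
plan([.5185,.1475,.16],1.71,10)
```

```text
t 0.65 pos [0.3431 0.4048 0.2031] yang 1.4422 tilt [-0.0043  0.0061 -1.    ] F [ 2.3087  0.2806 -0.1119] open 0.5696688558499848
0 [-0.0207 -0.0233  0.0041] yaw -0.0268
1 [-0.0201 -0.0238  0.0041] yaw -0.0268
2 [-0.0194 -0.0244  0.0041] yaw -0.0268
3 [-0.0188 -0.0249  0.0041] yaw -0.0268
4 [-0.0181 -0.0254  0.0041] yaw -0.0268
5 [-0.0174 -0.0258  0.0041] yaw -0.0268
6 [-0.0167 -0.0263  0.0041] yaw -0.0268
7 [-0.016  -0.0267  0.0041] yaw -0.0268
8 [-0.0153 -0.0272  0.0041] yaw -0.0268
9 [-0.0146 -0.0276  0.0041] yaw -0.0268
```

>>> play_rows --targets '[{"jaw":0.5,"dx":-0.021,"dy":-0.023,"dz":0.004,"yaw":-0.027},{"jaw":0.5,"dx":-0.02,"dy":-0.024,"dz":0.004,"yaw":-0.027},{"jaw":0.5,"dx":-0.0195,"dy":-0.0245,"dz":0.004,"yaw":-0.027},{"jaw":0.5,"dx":-0.019,"dy":-0.025,"dz":0.004,"yaw":-0.027},{"jaw":0.5,"dx":-0.018,"dy":-0.0255,"dz":0.004,"yaw":-0.027}]'

```text
clock: 1.15
tool_pos: [0.4356, 0.2665, 0.1803]
eef_rot: [-0.004, 1.0, 0.001, -0.003]
contact_force: [0.5, 0.6, 0.4]
opening: 0.499
```

>>> play_rows --targets '[{"jaw":0.5,"dx":-0.0175,"dy":-0.026,"dz":0.004,"yaw":-0.027},{"jaw":0.5,"dx":-0.017,"dy":-0.026,"dz":0.004,"yaw":-0.027},{"jaw":0.5,"dx":-0.016,"dy":-0.027,"dz":0.004,"yaw":-0.027},{"jaw":0.5,"dx":-0.015,"dy":-0.027,"dz":0.004,"yaw":-0.027},{"jaw":0.5,"dx":-0.0145,"dy":-0.0275,"dz":0.004,"yaw":-0.027}]'

```text
clock: 1.65
tool_pos: [0.527, 0.132, 0.1579]
eef_rot: [-0.074, 0.997, 0.001, -0.003]
contact_force: [-1.1, 0.4, 0.6]
opening: 0.5
```

Run:
```python
from h import *
plan([.5185,.1475,.16],1.71,5)
snap('wrist','w1'); st()
```

```text
t 1.65 pos [0.527  0.132  0.1579] yang 1.7199 tilt [-0.0063  0.0018 -1.    ] F [-1.0992  0.3587  0.6411] open 0.49966987371198496
0 [ 0.0012  0.0033 -0.0004] yaw 0.002
1 [ 0.0012  0.0033 -0.0004] yaw 0.002
2 [ 0.0012  0.0033 -0.0004] yaw 0.002
3 [ 0.0012  0.0033 -0.0004] yaw 0.002
4 [ 0.0013  0.0033 -0.0004] yaw 0.002
t 1.7 pos [0.5302 0.1248 0.1569] yang 1.712295943447316 tilt [-0.005  -0.0038 -1.    ] F [ 2.574  -4.2058 -0.1897] M [-0.256  -0.1464 -0.004 ] open 0.4943570035923735
```

View pics/w1.png

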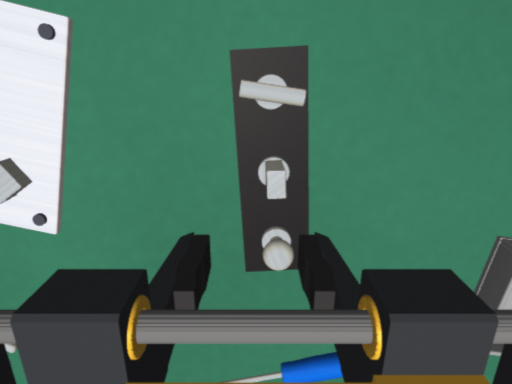

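>>> play_rows --targets '[{"jaw":0.5,"dx":0.004,"dy":0.01},{"jaw":0.5,"dx":0.003,"dy":0.008},{"jaw":0.5},{"jaw":0.5},{"jaw":0.5}]'

```text
invalid input
```

Run:
```python
from h import *
plan([.5185,.1475,.10],1.71,5)
snap('wrist','w2'); crop('w2',220,30,330,300,2.5,'w2c')
```

```text
t 1.7 pos [0.5302 0.1248 0.1569] yang 1.7123 tilt [-0.005  -0.0038 -1.    ] F [ 2.574  -4.2058 -0.1897] open 0.4943570035923735
0 [0.0016 0.0049 0.0114] yaw 0.0005
1 [0.0016 0.0049 0.0114] yaw 0.0005
2 [0.0016 0.0049 0.0114] yaw 0.0005
3 [0.0016 0.0049 0.0114] yaw 0.0005
4 [0.0016 0.0049 0.0114] yaw 0.0005
```

View pics/w2c.png

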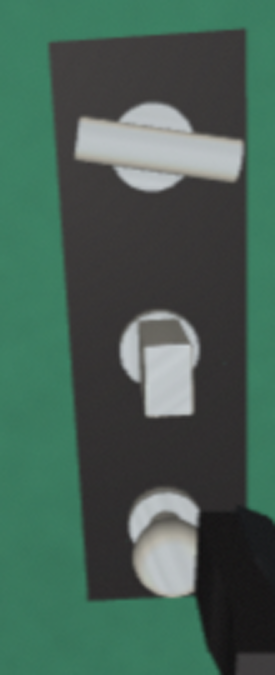

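>>> play_rows --targets '[{"jaw":0.5,"dx":0.004,"dy":0.01,"dz":0,"yaw":0},{"jaw":0.5,"dx":0.003,"dy":0.008,"dz":0,"yaw":0},{"jaw":0.5,"dx":0,"dy":0,"dz":0,"yaw":0},{"jaw":0.5,"dx":0,"dy":0,"dz":0,"yaw":0},{"jaw":0.5,"dx":0,"dy":0,"dz":0,"yaw":0}]'

```text
clock: 2.25
tool_pos: [0.5161, 0.1499, 0.1573]
eef_rot: [-0.073, 0.997, 0.0, -0.004]
contact_force: [-0.1, -0.1, 0.1]
opening: 0.498
```

Run:
```python
from h import *
plan([.5185,.1475,.10],1.71,5)
snap('wrist','w3'); crop('w3',220,30,330,300,2.5,'w3c');st()
```

```text
t 2.25 pos [0.5161 0.1499 0.1573] yang 1.7161 tilt [-0.0075  0.0004 -1.    ] F [-0.0933 -0.0664  0.0791] open 0.49835161303179754
0 [-0.0005 -0.0006  0.0115] yaw 0.0012
1 [-0.0005 -0.0006  0.0115] yaw 0.0012
2 [-0.0005 -0.0006  0.0115] yaw 0.0012
3 [-0.0005 -0.0006  0.0115] yaw 0.0012
4 [-0.0005 -0.0006  0.0115] yaw 0.0012
t 2.3 pos [0.5161 0.1499 0.1573] yang 1.7159440513831057 tilt [-0.0075  0.0005 -1.    ] F [ 0.8856 -0.386  -0.2671] M [ 0.0645 -0.0288  0.0175] open 0.5015782936533986
```

View pics/w3c.png

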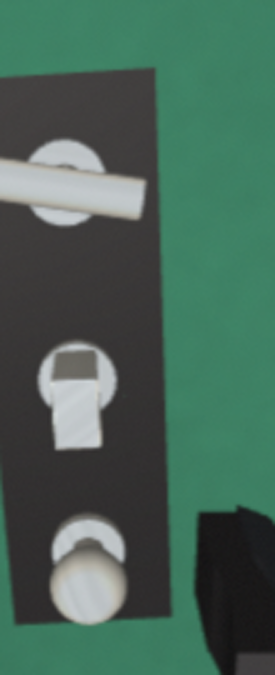

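Run:
```python
from h import *
g=np.array([ray('w3',220+(u+.5)/2.5-.5,30+(v+.5)/2.5-.5,.073) for u,v in [(53,381),(98,380),(102,447),(56,450)]]);print(g,g.mean(0))
d,T=cam('w3');M=R.from_quat(d['tr']).as_matrix();print((M.T@(g-d['tp']).T).T, (M.T@(g.mean(0)-d['tp'])))
print(ray('w3',220+(77+.5)/2.5-.5,30+(382+.5)/2.5-.5,.039))
```

```text
[[0.5081 0.1395 0.073 ]
 [0.5058 0.1526 0.073 ]
 [0.5266 0.1569 0.073 ]
 [0.5296 0.1433 0.073 ]] [0.5175 0.1481 0.073 ]
[[ 0.0088 -0.0093  0.0844]
 [ 0.0091  0.004   0.0844]
 [-0.0121  0.0053  0.0842]
 [-0.0131 -0.0086  0.0842]] [-0.0018 -0.0022  0.0843]
[0.518  0.1478 0.039 ]
```

>>> play_rows --targets '[{"jaw":0.5,"dx":-0.001,"dy":-0.001,"dz":0.02,"yaw":-0.02},{"jaw":0.5,"dx":-0.001,"dy":-0.001,"dz":0.02,"yaw":-0.02},{"jaw":0.5,"dx":0,"dy":0,"dz":0.015,"yaw":0},{"jaw":0.5,"dx":0,"dy":0,"dz":0.005,"yaw":0},{"jaw":0.5,"dx":0,"dy":0,"dz":0,"yaw":0}]'

```text
clock: 2.8
tool_pos: [0.5193, 0.1493, 0.0967]
eef_rot: [-0.094, 0.996, 0.001, -0.002]
contact_force: [-0.7, -0.5, 0.9]
opening: 0.498
```

Run:
```python
from h import *
plan([.518,.148,.042],1.763,5)
```

```text
t 2.8 pos [0.5193 0.1493 0.0967] yang 1.7584 tilt [-0.0038  0.0014 -1.    ] F [-0.7419 -0.4783  0.9245] open 0.49784716512675564
0 [ 0.0003 -0.0002  0.0109] yaw -0.0009
1 [ 0.0003 -0.0002  0.0109] yaw -0.0009
2 [ 0.0003 -0.0002  0.0109] yaw -0.0009
3 [ 0.0003 -0.0002  0.0109] yaw -0.0009
4 [ 0.0003 -0.0002  0.0109] yaw -0.0009
```

>>> play_rows --targets '[{"jaw":0.5,"dx":0.001,"dy":-0.001,"dz":0.018,"yaw":0},{"jaw":0.5,"dx":0.0005,"dy":0,"dz":0.016,"yaw":0},{"jaw":0.5,"dx":0,"dy":0,"dz":0.01,"yaw":0},{"jaw":0.5,"dx":0,"dy":0,"dz":0.002,"yaw":0},{"jaw":0.5,"dx":0,"dy":0,"dz":0,"yaw":0}]'

```text
clock: 3.3
tool_pos: [0.5207, 0.1493, 0.0526]
eef_rot: [-0.093, 0.996, 0.002, 0.001]
contact_force: [1.2, -0.2, -0.3]
opening: 0.497
```

Run:
```python
from h import *
plan([.518,.148,.042],1.763,2)
```

```text
t 3.3 pos [0.5207 0.1493 0.0526] yang 1.7579 tilt [ 0.0024  0.0038 -1.    ] F [ 1.2051 -0.177  -0.3113] open 0.49712121449861973
0 [ 0.0015 -0.0004  0.0053] yaw -0.0026
1 [ 0.0015 -0.0004  0.0053] yaw -0.0026
```

>>> play_rows --targets '[{"jaw":0.5,"dx":0.003,"dy":-0.001,"dz":0.006,"yaw":0},{"jaw":0.5,"dx":0.001,"dy":-0.0005,"dz":0.003,"yaw":0},{"jaw":0.5,"dx":0,"dy":0,"dz":0.001,"yaw":0},{"jaw":0.5,"dx":0,"dy":0,"dz":0,"yaw":0},{"jaw":0.5,"dx":0,"dy":0,"dz":0,"yaw":0}]'

```text
clock: 3.8
tool_pos: [0.5179, 0.1473, 0.0436]
eef_rot: [-0.093, 0.996, 0.002, 0.003]
contact_force: [0.3, 0.4, 0.9]
opening: 0.502
```

Run:
```python
from h import *
plan([.518,.148,.042],1.763,1)
```

```text
t 3.8 pos [0.5179 0.1473 0.0436] yang 1.7574 tilt [ 0.0052  0.0049 -1.    ] F [0.2695 0.385  0.8509] open 0.5020699846067104
0 [-0.0002  0.0007  0.0016] yaw -0.0056
```

Good. Close.

>>> play_rows --targets '[{"jaw":0.8,"dx":0,"dy":0.0005,"dz":0.001,"yaw":0},{"jaw":1,"dx":0,"dy":0,"dz":0,"yaw":0},{"jaw":1,"dx":0,"dy":0,"dz":0,"yaw":0},{"jaw":1,"dx":0,"dy":0,"dz":0,"yaw":0},{"jaw":1,"dx":0,"dy":0,"dz":0,"yaw":0}]' --squeeze 30

```text
clock: 4.3
tool_pos: [0.5181, 0.148, 0.0429]
eef_rot: [-0.093, 0.996, 0.002, 0.003]
contact_force: [-0.3, 0.2, -0.5]
opening: 0.153
```

Run:
```python
from h import *
st()
```

```text
t 4.3 pos [0.5181 0.148  0.0429] yang 1.7574414732767774 tilt [ 0.0059  0.0053 -1.    ] F [-0.291   0.1582 -0.4886] M [ 0.0491  0.0088 -0.0003] open 0.1528613942579544
```

>>> play_rows --targets '[{"jaw":1,"dx":0,"dy":0,"dz":-0.01,"yaw":0},{"jaw":1,"dx":0,"dy":0,"dz":-0.015,"yaw":0},{"jaw":1,"dx":0,"dy":0,"dz":-0.02,"yaw":0},{"jaw":1,"dx":0,"dy":0,"dz":-0.02,"yaw":0},{"jaw":1,"dx":0,"dy":0,"dz":-0.01,"yaw":0}]'

```text
clock: 4.8
tool_pos: [0.5165, 0.147, 0.1209]
eef_rot: [-0.093, 0.996, 0.002, 0.002]
contact_force: [0.4, 1.0, -0.7]
opening: 0.158
```

Run:
```python
from h import *
st()
snap('wrist','w4');snap('scene','s4')
plan([.572,-.174,.112],1.71,14)
```

```text
t 4.8 pos [0.5165 0.147  0.1209] yang 1.7580440015958192 tilt [ 0.0028  0.0034 -1.    ] F [ 0.3858  0.957  -0.6511] M [ 0.0904 -0.0903  0.0174] open 0.15755116435574631
t 4.9 pos [0.5169 0.1471 0.1206] yang 1.7578 tilt [ 0.0037  0.0039 -1.    ] F [ 0.0835  0.0904 -1.5843] open 0.1559817266182356
0 [ 0.0004 -0.0233  0.0005] yaw 0.0034
1 [ 0.0003 -0.0233  0.0005] yaw 0.0034
2 [ 0.0002 -0.0233  0.0005] yaw 0.0034
3 [ 0.0002 -0.0233  0.0005] yaw 0.0034
4 [ 0.0001 -0.0233  0.0005] yaw 0.0034
5 [ 0.     -0.0233  0.0005] yaw 0.0034
6 [-0.0001 -0.0233  0.0005] yaw 0.0034
7 [-0.0002 -0.0233  0.0005] yaw 0.0034
8 [-0.0002 -0.0233  0.0005] yaw 0.0034
9 [-0.0003 -0.0233  0.0005] yaw 0.0034
10 [-0.0004 -0.0233  0.0005] yaw 0.0034
11 [-0.0005 -0.0233  0.0005] yaw 0.0034
12 [-0.0006 -0.0233  0.0005] yaw 0.0034
13 [-0.0006 -0.0233  0.0005] yaw 0.0034
```

View pics/s4.png

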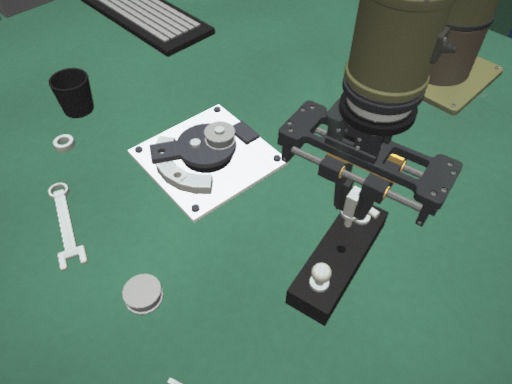

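View pics/w4.png

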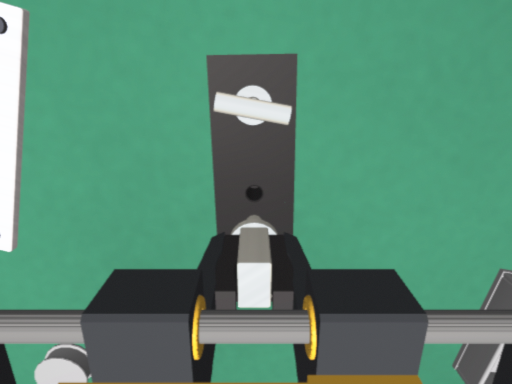

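Run:
```python
from h import *
plan([.63,-.165,.112],1.71,15)
```

```text
t 4.9 pos [0.5169 0.1471 0.1206] yang 1.7578 tilt [ 0.0037  0.0039 -1.    ] F [ 0.0835  0.0904 -1.5843] open 0.1559817266182356
0 [-0.0035 -0.0218  0.0005] yaw 0.0032
1 [-0.0036 -0.0218  0.0005] yaw 0.0032
2 [-0.0037 -0.0218  0.0005] yaw 0.0032
3 [-0.0037 -0.0218  0.0005] yaw 0.0032
4 [-0.0038 -0.0218  0.0005] yaw 0.0032
5 [-0.0039 -0.0218  0.0005] yaw 0.0032
6 [-0.004  -0.0218  0.0005] yaw 0.0032
7 [-0.004  -0.0218  0.0005] yaw 0.0032
8 [-0.0041 -0.0217  0.0005] yaw 0.0032
9 [-0.0042 -0.0217  0.0005] yaw 0.0032
10 [-0.0042 -0.0217  0.0005] yaw 0.0032
11 [-0.0043 -0.0217  0.0005] yaw 0.0032
12 [-0.0044 -0.0217  0.0005] yaw 0.0032
13 [-0.0044 -0.0217  0.0005] yaw 0.0032
14 [-0.0045 -0.0217  0.0005] yaw 0.0032
```

>>> play_rows --targets '[{"jaw":1,"dx":-0.0035,"dy":-0.015,"dz":0.0005,"yaw":0.003},{"jaw":1,"dx":-0.0035,"dy":-0.022,"dz":0.0005,"yaw":0.003},{"jaw":1,"dx":-0.0035,"dy":-0.022,"dz":0.0005,"yaw":0.003},{"jaw":1,"dx":-0.004,"dy":-0.022,"dz":0.0005,"yaw":0.003},{"jaw":1,"dx":-0.004,"dy":-0.022,"dz":0.0005,"yaw":0.003}]'

```text
clock: 5.4
tool_pos: [0.5519, 0.0507, 0.1147]
eef_rot: [-0.09, 0.996, 0.003, -0.0]
contact_force: [0.5, -0.0, -1.8]
opening: 0.155
```

>>> play_rows --targets '[{"jaw":1,"dx":-0.004,"dy":-0.022,"dz":0.0005,"yaw":0.003},{"jaw":1,"dx":-0.004,"dy":-0.022,"dz":0.0005,"yaw":0.003},{"jaw":1,"dx":-0.004,"dy":-0.022,"dz":0.0005,"yaw":0.003},{"jaw":1,"dx":-0.004,"dy":-0.022,"dz":0.0005,"yaw":0.003},{"jaw":1,"dx":-0.004,"dy":-0.022,"dz":0.0005,"yaw":0.003}]'

```text
clock: 5.9
tool_pos: [0.5885, -0.0592, 0.1059]
eef_rot: [-0.083, 0.997, 0.003, -0.005]
contact_force: [0.2, -0.4, -1.1]
opening: 0.157
```

Run:
```python
from h import *
plan([.63,-.165,.112],1.71,5)
```

```text
t 5.9 pos [ 0.5885 -0.0592  0.1059] yang 1.7367 tilt [-0.0106  0.0052 -0.9999] F [ 0.2304 -0.4291 -1.0569] open 0.1568762755753332
0 [-0.0047 -0.0222 -0.0014] yaw 0.0053
1 [-0.0048 -0.0222 -0.0014] yaw 0.0053
2 [-0.0049 -0.0222 -0.0014] yaw 0.0053
3 [-0.005  -0.0221 -0.0014] yaw 0.0053
4 [-0.0051 -0.0221 -0.0014] yaw 0.0053
```

>>> play_rows --targets '[{"jaw":1,"dx":-0.005,"dy":-0.022,"dz":-0.002,"yaw":0.005},{"jaw":1,"dx":-0.005,"dy":-0.022,"dz":-0.002,"yaw":0.005},{"jaw":1,"dx":-0.005,"dy":-0.022,"dz":-0.002,"yaw":0.005},{"jaw":1,"dx":-0.005,"dy":-0.015,"dz":0,"yaw":0.005},{"jaw":1,"dx":-0.003,"dy":-0.006,"dz":0,"yaw":0.005}]'

```text
clock: 6.4
tool_pos: [0.6221, -0.1492, 0.1044]
eef_rot: [-0.068, 0.998, 0.002, -0.01]
contact_force: [-0.3, 0.1, -0.9]
opening: 0.158
```

>>> play_rows --targets '[{"jaw":1,"dx":0,"dy":0,"dz":0,"yaw":0},{"jaw":1,"dx":0,"dy":0,"dz":0,"yaw":0},{"jaw":1,"dx":0,"dy":0,"dz":0,"yaw":0},{"jaw":1,"dx":0,"dy":0,"dz":0,"yaw":0},{"jaw":1,"dx":0,"dy":0,"dz":0,"yaw":0}]'

```text
clock: 6.9
tool_pos: [0.6203, -0.1456, 0.1025]
eef_rot: [-0.07, 0.997, 0.004, -0.012]
contact_force: [-0.3, 0.4, -1.4]
opening: 0.155
```

Run:
```python
from h import *
st();snap('wrist','w5');st();snap('scene','s5')
```

```text
t 6.9 pos [ 0.6203 -0.1456  0.1025] yang 1.7101334874760752 tilt [-0.0253  0.0054 -0.9997] F [-0.3095  0.3883 -1.3564] M [ 0.0466 -0.0149  0.025 ] open 0.1551744275720448
t 6.95 pos [ 0.6203 -0.1455  0.1025] yang 1.7102499746043718 tilt [-0.0252  0.0056 -0.9997] F [-0.2901  1.4258 -1.3124] M [ 0.0092  0.0003 -0.0047] open 0.15669006555689236
```

View pics/w5.png

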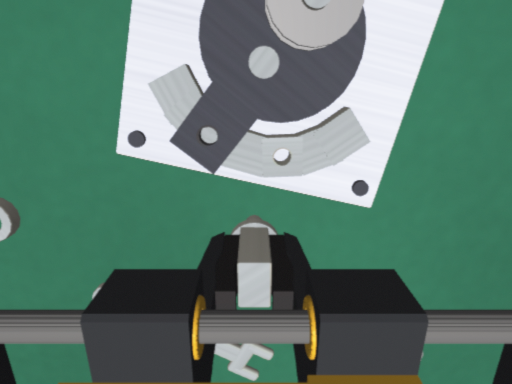

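Run:
```python
from h import *
crop('w5',110,20,390,220,2.8,'w5c')
```

```text
(no output)
```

View pics/w5c.png

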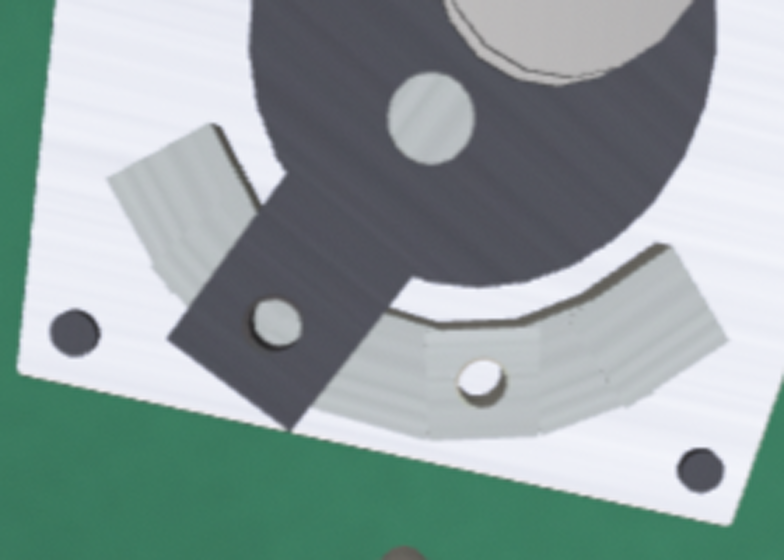

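Run:
```python
from h import *
f=lambda u,v,z:ray('w5',110+(u+.5)/2.8-.5,20+(v+.5)/2.8-.5,z)
ear=f(275,323,.038);lock=f(481,383,.026);a=f(75,333,.01);b=f(700,470,.01)
print(ear,lock,a,b,np.linalg.norm(a-b))
x=np.cross([0,0,1],(b-a)/np.linalg.norm(b-a)) # toward +x? 
x=-x if x[0]<0 else x
print('yaw',np.arctan2(x[1],x[0]));piv=(a+b)/2-x*.085;print('piv',piv)
for p in(ear,lock):
  d=p-piv;print(np.hypot(*d[:2]),np.arctan2(d[1],d[0])-np.arctan2(x[1],x[0])+.45)
print(f(431,118,.045),f(431,118,.05))
```

```text
[ 0.5764 -0.1808  0.038 ] [ 0.5861 -0.1301  0.026 ] [ 0.5907 -0.2352  0.01  ] [ 0.605  -0.0646  0.01  ] 0.17122452714256187
yaw -0.0836824951362815
piv [ 0.5132 -0.1428  0.01  ]
0.07380068234315483 -0.007665161352477856
0.07407262857565491 0.7061425709639858
[ 0.5282 -0.152   0.045 ] [ 0.5285 -0.1522  0.05  ]
```

Run:
```python
from h import *
plan([.579,-.181,.095],1.71,4)
```

```text
t 7.0 pos [ 0.6204 -0.1458  0.1025] yang 1.7098 tilt [-0.0251  0.0054 -0.9997] F [-0.0631  0.2606 -0.6643] open 0.15554976784426158
0 [ 0.0114 -0.0073  0.0021] yaw -0.0
1 [ 0.0114 -0.0073  0.0021] yaw -0.0
2 [ 0.0114 -0.0073  0.0021] yaw -0.0
3 [ 0.0114 -0.0073  0.0021] yaw -0.0
```

>>> play_rows --targets '[{"jaw":1,"dx":0.011,"dy":-0.007,"dz":0,"yaw":0},{"jaw":1,"dx":0.011,"dy":-0.007,"dz":0,"yaw":0},{"jaw":1,"dx":0.011,"dy":-0.007,"dz":0,"yaw":0},{"jaw":1,"dx":0.006,"dy":-0.004,"dz":0,"yaw":0},{"jaw":1,"dx":0.002,"dy":-0.002,"dz":0,"yaw":0}]'

```text
clock: 7.5
tool_pos: [0.5792, -0.182, 0.1035]
eef_rot: [-0.069, 0.998, 0.003, -0.013]
contact_force: [-0.1, -0.4, -1.5]
opening: 0.156
```

Run:
```python
from h import *
plan([.579,-.181,.085],1.71,3)
```

```text
t 7.5 pos [ 0.5792 -0.182   0.1035] yang 1.7089 tilt [-0.0263  0.0041 -0.9996] F [-0.0973 -0.3866 -1.4614] open 0.15582017787203511
0 [-0.0001  0.0003  0.0062] yaw -0.0004
1 [-0.0001  0.0003  0.0062] yaw -0.0004
2 [-0.0001  0.0003  0.0062] yaw -0.0004
```

>>> play_rows --targets '[{"jaw":1,"dx":0,"dy":0.001,"dz":0.008,"yaw":0},{"jaw":1,"dx":0,"dy":0,"dz":0.008,"yaw":0},{"jaw":1,"dx":0,"dy":0,"dz":0.004,"yaw":0},{"jaw":1,"dx":0,"dy":0,"dz":0,"yaw":0},{"jaw":1,"dx":0,"dy":0,"dz":0,"yaw":0}]'

```text
clock: 8.0
tool_pos: [0.5788, -0.1805, 0.0812]
eef_rot: [-0.069, 0.998, 0.003, -0.013]
contact_force: [-0.0, 0.1, -1.3]
opening: 0.155
```

Run:
```python
from h import *
plan([.579,-.181,.075],1.71,3)
snap('scene','s6');crop('s6',110,90,270,210,5,'s6c');snap('wrist','w6')
```

```text
t 8.0 pos [ 0.5788 -0.1805  0.0812] yang 1.7089 tilt [-0.0259  0.0052 -0.9997] F [-0.0406  0.0993 -1.3485] open 0.15519421830268923
0 [-0.0001 -0.0002  0.0021] yaw -0.0004
1 [-0.0001 -0.0002  0.0021] yaw -0.0004
2 [-0.0001 -0.0002  0.0021] yaw -0.0004
```

View pics/s6c.png

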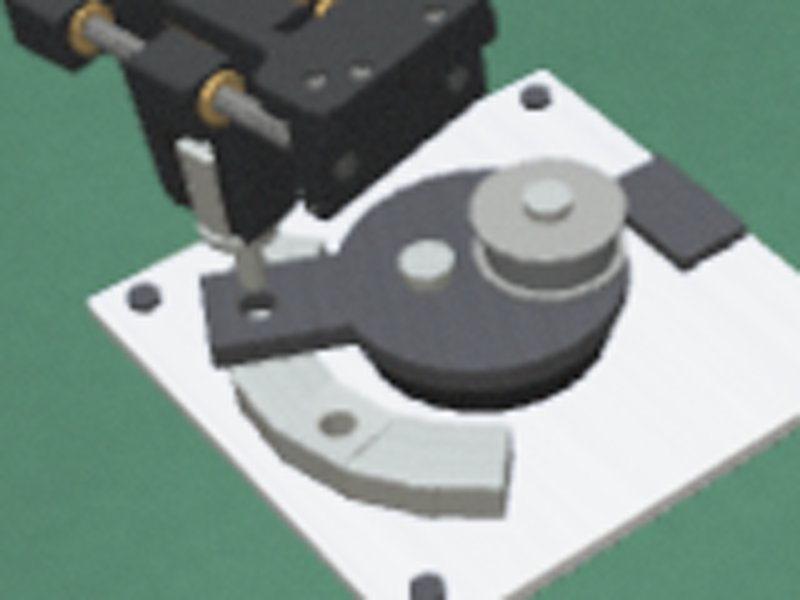

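View pics/w6.png

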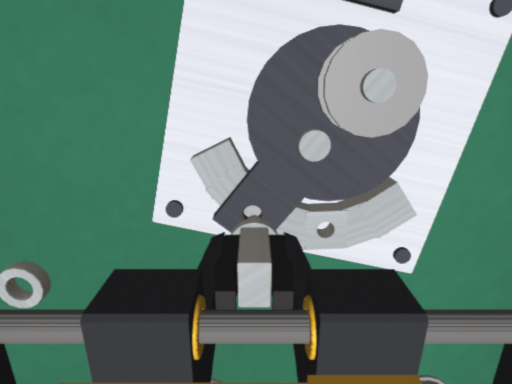

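Run:
```python
from h import *
crop('s6',145,125,185,165,16,'s6d')
f=lambda u,v,z:ray('s6',110+(u+.5)/5-.5,90+(v+.5)/5-.5,z)
print(f(252,289,.0463),f(259,305,.038))
d,T=cam('s6');K=d['mtx']
def proj(p):
    c=T[:3,:3].T@(np.array(p)-T[:3,3]);return K[0,0]*c[0]/-c[2]+K[0,2],K[1,1]*-c[1]/-c[2]+K[1,2]
for p in [(.5779,-.1803,.0463),(.5779,-.1803,.0493),(.5779,-.1803,.038),(.5781,-.1779,.038)]:
    u,v=proj(p);print(p,u,v,(u-145+.5)*16,(v-125+.5)*16)
```

```text
[ 0.5797 -0.1789  0.0463] [ 0.5783 -0.179   0.038 ]
(0.5779, -0.1803, 0.0463) 160.35523338051206 146.434058366076 253.68373408819298 350.9449338572158
(0.5779, -0.1803, 0.0493) 160.07706158488713 145.0965447900551 249.23298535819413 329.5447166408817
(0.5779, -0.1803, 0.038) 161.11614158047243 150.09267891481363 265.8582652875589 409.4828626370181
(0.5781, -0.1779, 0.038) 161.90882981164748 150.87609233850895 278.54127698635966 422.01747741614327
```

View pics/s6d.png

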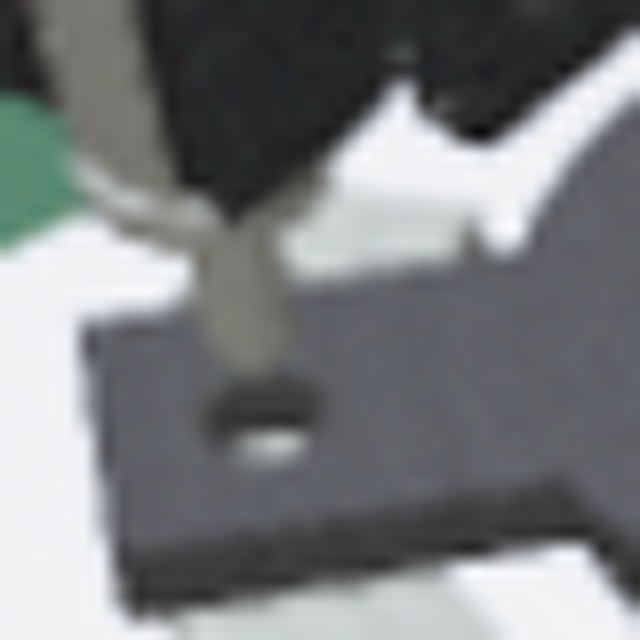

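Run:
```python
from h import *
f=lambda u,v,z:ray('s6',145+(u+.5)/16-.5,125+(v+.5)/16-.5,z)
a,b=f(248,358,.0463),f(263,420,.038);print(a,b,b-a)
```

```text
[ 0.579  -0.1798  0.0463] [ 0.5791 -0.1792  0.038 ] [ 0.0001  0.0006 -0.0083]
```

>>> play_rows --targets '[{"jaw":1,"dx":0,"dy":0.0005,"dz":0.004,"yaw":0},{"jaw":1,"dx":0,"dy":0,"dz":0.003,"yaw":0},{"jaw":1,"dx":0,"dy":0,"dz":0.003,"yaw":0},{"jaw":1,"dx":0,"dy":0,"dz":0.001,"yaw":0},{"jaw":1,"dx":0,"dy":0,"dz":0,"yaw":0}]'

```text
clock: 8.6
tool_pos: [0.579, -0.1799, 0.07]
eef_rot: [-0.069, 0.998, 0.003, -0.012]
contact_force: [0.4, -0.6, -1.4]
opening: 0.157
```

Run:
```python
from h import *
st()
```

```text
t 8.6 pos [ 0.579  -0.1799  0.07  ] yang 1.7090896671075713 tilt [-0.0245  0.0047 -0.9997] F [ 0.4477 -0.5731 -1.3562] M [-0.0429 -0.0322 -0.0947] open 0.15714034624197734
```

>>> play_rows --targets '[{"jaw":1,"dx":0,"dy":0,"dz":0.002,"yaw":0},{"jaw":1,"dx":0,"dy":0,"dz":0.002,"yaw":0},{"jaw":1,"dx":0,"dy":0,"dz":0.001,"yaw":0},{"jaw":1,"dx":0,"dy":0,"dz":0,"yaw":0},{"jaw":1,"dx":0,"dy":0,"dz":0,"yaw":0}]'

```text
clock: 9.1
tool_pos: [0.5788, -0.1802, 0.0646]
eef_rot: [-0.069, 0.998, 0.003, -0.012]
contact_force: [-0.5, -0.1, -1.4]
opening: 0.156
```

Run:
```python
from h import *
st()
P=np.array([.5138,-.1433])
for q in np.arange(0,.75,.1): print(round(q,2),P+.075*np.array([np.cos(q-.533),np.sin(q-.533)]))
```

```text
t 9.1 pos [ 0.5788 -0.1802  0.0646] yang 1.7088350428186365 tilt [-0.0245  0.0044 -0.9997] F [-0.5117 -0.0598 -1.4007] M [-0.0103  0.0028 -0.0142] open 0.15601067399195123
0.0 [ 0.5784 -0.1814]
0.1 [ 0.5819 -0.1748]
0.2 [ 0.5847 -0.1678]
0.3 [ 0.5868 -0.1606]
0.4 [ 0.5881 -0.1532]
0.5 [ 0.5888 -0.1458]
0.6 [ 0.5886 -0.1383]
0.7 [ 0.5878 -0.1308]
```

```bash
cat >> h.py <<'E'
P=np.array([.5138,-.1433])
def arc(step,n=5,rad=.075,P=P):
    s=r.get_state();M=R.from_quat(s['eef_rot']).as_matrix();p=np.array(s['tool_pos'])
    tip=p+M[:,2]*.035; d=tip[:2]-P; q=np.arctan2(d[1],d[0])+.533
    print('t',s['clock'],'tip',tip,'q',q,'rad',np.hypot(*d),'F',s['contact_force'],'M',s['moment'],'open',s['opening'])
    e=np.array([np.cos(q-.533),np.sin(q-.533)]);tg=np.array([-e[1],e[0]])
    F=np.array(s['contact_force']);print('Frad',F[:2]@e,'Ftan',F[:2]@tg)
    cur=tip[:2]
    for i in range(n):
        a=q-.533+step*(i+1);nx=P+rad*np.array([np.cos(a),np.sin(a)])
        print((M.T@np.r_[nx-cur,0]).round(4));cur=nx
E
python3 - <<'E'
from h import *
arc(.04)
E
```

```text
t 9.1 tip [ 0.578  -0.1801  0.0296] q 0.012579555941403586 rad 0.07397352012721935 F [-0.5117 -0.0598 -1.4007] M [-0.0103  0.0028 -0.0142] open 0.15601067399195123
Frad -0.41426503625649297 Ftan -0.3063446123751061
[-0.0026  0.0018 -0.    ]
[-0.0017  0.0025 -0.    ]
[-0.0016  0.0025 -0.    ]
[-0.0015  0.0026 -0.    ]
[-0.0014  0.0027 -0.    ]
```

>>> play_rows --targets '[{"jaw":1,"dx":-0.002,"dy":0.002,"dz":0,"yaw":0},{"jaw":1,"dx":-0.0017,"dy":0.0025,"dz":0,"yaw":0},{"jaw":1,"dx":-0.0016,"dy":0.0025,"dz":0,"yaw":0},{"jaw":1,"dx":-0.0015,"dy":0.0026,"dz":0,"yaw":0},{"jaw":1,"dx":-0.0014,"dy":0.0027,"dz":0,"yaw":0}]'

```text
clock: 9.6
tool_pos: [0.5834, -0.1709, 0.0642]
eef_rot: [-0.067, 0.998, -0.0, -0.015]
contact_force: [-1.9, -3.2, 0.1]
opening: 0.158
```

Run:
```python
from h import *
arc(.04)
```

```text
t 9.6 tip [ 0.5823 -0.171   0.0293] q 0.14876535112252792 rad 0.07393130043769135 F [-1.9051 -3.1577  0.0991] M [-0.7211  0.2599  0.0959] open 0.1581906297999531
Frad -0.5825150613976712 Ftan -3.6415456218231923
[-0.0024  0.0021 -0.0001]
[-0.0013  0.0027 -0.    ]
[-0.0012  0.0027 -0.    ]
[-0.0011  0.0028 -0.    ]
[-0.001   0.0028 -0.    ]
```

>>> play_rows --targets '[{"jaw":1,"dx":-0.0018,"dy":0.003,"dz":0,"yaw":0},{"jaw":1,"dx":-0.0015,"dy":0.0032,"dz":0,"yaw":0},{"jaw":1,"dx":-0.0014,"dy":0.0033,"dz":0,"yaw":0},{"jaw":1,"dx":-0.0012,"dy":0.0033,"dz":0,"yaw":0},{"jaw":1,"dx":-0.001,"dy":0.0034,"dz":0,"yaw":0}]'

```text
clock: 10.1
tool_pos: [0.5882, -0.1543, 0.064]
eef_rot: [-0.067, 0.998, -0.001, -0.015]
contact_force: [-0.8, -3.8, -1.1]
opening: 0.157
```

Run:
```python
from h import *
arc(.04);st()
```

```text
t 10.1 tip [ 0.5872 -0.1545  0.029 ] q 0.38216925751790953 rad 0.0742326089767379 F [-0.8231 -3.7731 -1.1345] M [-1.0293  0.1687  0.0856] open 0.1568358809685598
Frad -0.2468351041489267 Ftan -3.8538982160838113
[-0.0015  0.0027 -0.    ]
[-0.0007  0.0029 -0.    ]
[-0.0006  0.0029 -0.    ]
[-0.0004  0.003  -0.    ]
[-0.0003  0.003  -0.    ]
t 10.1 pos [ 0.5882 -0.1543  0.064 ] yang 1.704789373414133 tilt [-0.0297 -0.0048 -0.9995] F [-0.8231 -3.7731 -1.1345] M [-1.0293  0.1687  0.0856] open 0.1568358809685598
```

>>> play_rows --targets '[{"jaw":1,"dx":-0.0009,"dy":0.003,"dz":0,"yaw":0},{"jaw":1,"dx":-0.0007,"dy":0.003,"dz":0,"yaw":0},{"jaw":1,"dx":-0.0006,"dy":0.003,"dz":0,"yaw":0},{"jaw":1,"dx":-0.0004,"dy":0.003,"dz":0,"yaw":0},{"jaw":1,"dx":-0.0003,"dy":0.002,"dz":0,"yaw":0}]'

```text
clock: 10.6
tool_pos: [0.5893, -0.14, 0.0639]
eef_rot: [-0.067, 0.998, -0.002, -0.015]
contact_force: [-0.8, -4.2, -0.7]
opening: 0.154
```

Run:
```python
from h import *
arc(.02)
snap('top','t7');crop('t7',275,145,405,275,5,'t7c')
```

```text
t 10.6 tip [ 0.5883 -0.1402  0.0289] q 0.5741824510820054 rad 0.0745405093767028 F [-0.842  -4.2263 -0.6563] M [-1.1733  0.2163  0.0318] open 0.15383134710226753
Frad -1.0152722905624785 Ftan -4.188044119723367
[-0.0006  0.0015 -0.    ]
[-0.0001  0.0015 -0.    ]
[-0.0001  0.0015 -0.    ]
[-0.      0.0015 -0.    ]
[-0.      0.0015 -0.    ]
```

View pics/t7c.png

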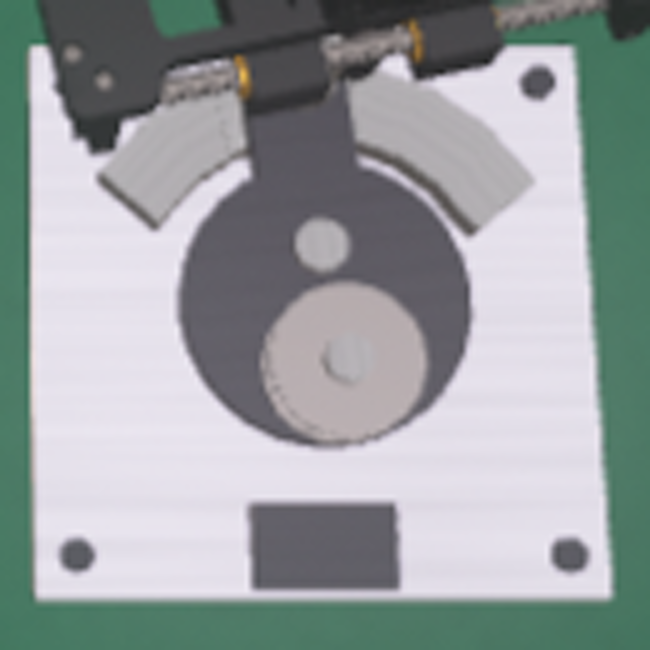

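>>> play_rows --targets '[{"jaw":1,"dx":-0.0003,"dy":0.0015,"dz":0.001,"yaw":0},{"jaw":1,"dx":-0.0002,"dy":0.0015,"dz":0.001,"yaw":0},{"jaw":1,"dx":-0.0001,"dy":0.001,"dz":0.001,"yaw":0},{"jaw":1,"dx":0,"dy":0.0005,"dz":0.001,"yaw":0},{"jaw":1,"dx":0,"dy":0.0005,"dz":0.001,"yaw":0}]'

```text
clock: 11.15
tool_pos: [0.5895, -0.136, 0.0605]
eef_rot: [-0.066, 0.998, -0.004, -0.015]
contact_force: [-2.8, -5.3, 9.5]
opening: 0.155
```

Run:
```python
from h import *
arc(.02)
```

```text
t 11.15 tip [ 0.5884 -0.1364  0.0255] q 0.6258204745586956 rad 0.07497108839351771 F [-2.7592 -5.2782  9.505 ] M [-1.2947  0.7463  0.0912] open 0.1552174264775528
Frad -3.2365500618482343 Ftan -4.999713254878691
[-0.0001  0.0015 -0.    ]
[-0.      0.0015 -0.    ]
[ 0.      0.0015 -0.    ]
[ 0.      0.0015 -0.    ]
[ 0.0001  0.0015 -0.    ]
```

>>> play_rows --targets '[{"jaw":1,"dx":0.0002,"dy":0.0013,"dz":0.001,"yaw":0},{"jaw":1,"dx":0.0001,"dy":0.0013,"dz":0.001,"yaw":0},{"jaw":1,"dx":0,"dy":0.0012,"dz":0.001,"yaw":0},{"jaw":1,"dx":0,"dy":0.001,"dz":0.0012,"yaw":0},{"jaw":1,"dx":0,"dy":0.001,"dz":0.0012,"yaw":0}]'

```text
clock: 11.65
tool_pos: [0.5893, -0.1357, 0.0605]
eef_rot: [-0.064, 0.998, -0.008, -0.013]
contact_force: [-2.5, -5.9, 8.7]
opening: 0.155
```

Run:
```python
from h import *
arc(.02)
```

```text
t 11.65 tip [ 0.5884 -0.1363  0.0256] q 0.6261441767627909 rad 0.0749738979304064 F [-2.5476 -5.8731  8.7054] M [-1.356   0.6982  0.0246] open 0.1547123807143902
Frad -3.0827608415603565 Ftan -5.610668107978714
[-0.0001  0.0015 -0.    ]
[-0.      0.0015 -0.    ]
[ 0.      0.0015 -0.    ]
[ 0.0001  0.0015 -0.    ]
[ 0.0001  0.0015 -0.    ]
```

>>> play_rows --targets '[{"jaw":1,"dx":0.0003,"dy":0.0025,"dz":0.0007,"yaw":0},{"jaw":1,"dx":0.0003,"dy":0.0025,"dz":0.0007,"yaw":0},{"jaw":1,"dx":0.0002,"dy":0.0025,"dz":0.0007,"yaw":0},{"jaw":1,"dx":0.0002,"dy":0.0025,"dz":0.0007,"yaw":0},{"jaw":1,"dx":0.0002,"dy":0.0025,"dz":0.0007,"yaw":0}]'

```text
clock: 12.15
tool_pos: [0.5879, -0.1285, 0.0597]
eef_rot: [-0.061, 0.998, -0.012, -0.012]
contact_force: [0.1, -5.5, 1.0]
opening: 0.153
```

Run:
```python
from h import *
arc(.02);st()
```

```text
t 12.15 tip [ 0.5872 -0.1294  0.0247] q 0.7202989438096188 rad 0.07469687712613937 F [ 0.056  -5.5348  1.0029] M [-1.3352  0.1554  0.0465] open 0.15338336623003979
Frad -0.9756013914945669 Ftan -5.448458211135201
[-0.0002  0.0015 -0.    ]
[ 0.0001  0.0015 -0.    ]
[ 0.0002  0.0015 -0.    ]
[ 0.0002  0.0015 -0.    ]
[ 0.0002  0.0015 -0.    ]
t 12.15 pos [ 0.5879 -0.1285  0.0597] yang 1.693621409417866 tilt [-0.0217 -0.0255 -0.9994] F [ 0.056  -5.5348  1.0029] M [-1.3352  0.1554  0.0465] open 0.15338336623003979
```

>>> play_rows --targets '[{"jaw":1,"dx":0,"dy":0.001,"dz":0.0015,"yaw":0},{"jaw":1,"dx":0,"dy":0.001,"dz":0.0015,"yaw":0},{"jaw":1,"dx":0,"dy":0.001,"dz":0.0015,"yaw":0},{"jaw":1,"dx":0,"dy":0.001,"dz":0.0015,"yaw":0},{"jaw":1,"dx":0,"dy":0.001,"dz":0.0015,"yaw":0}]'

```text
clock: 12.65
tool_pos: [0.5877, -0.1275, 0.0534]
eef_rot: [-0.059, 0.998, -0.015, -0.011]
contact_force: [-0.6, -6.9, 1.1]
opening: 0.157
```

Run:
```python
from h import *
arc(.02);st()
```

```text
t 12.65 tip [ 0.587  -0.1286  0.0184] q 0.7314364566509339 rad 0.07469514191735463 F [-0.6133 -6.9173  1.1147] M [-1.3585  0.2137  0.0209] open 0.1565272656379713
Frad -1.9649461583824135 Ftan -6.6606633602113945
[-0.0002  0.0015 -0.    ]
[ 0.0002  0.0015 -0.    ]
[ 0.0002  0.0015 -0.    ]
[ 0.0002  0.0015 -0.    ]
[ 0.0003  0.0015 -0.    ]
t 12.65 pos [ 0.5877 -0.1275  0.0534] yang 1.690007255587004 tilt [-0.0202 -0.0308 -0.9993] F [-0.6133 -6.9173  1.1147] M [-1.3585  0.2137  0.0209] open 0.1565272656379713
```

Dropping in (tip at 18 mm). Continue to home (TCP about 47 mm).

>>> play_rows --targets '[{"jaw":1,"dx":0,"dy":0.0006,"dz":0.0015,"yaw":0},{"jaw":1,"dx":0,"dy":0.0006,"dz":0.0015,"yaw":0},{"jaw":1,"dx":0,"dy":0.0006,"dz":0.0015,"yaw":0},{"jaw":1,"dx":0,"dy":0.0006,"dz":0.0015,"yaw":0},{"jaw":1,"dx":0,"dy":0.0006,"dz":0.0015,"yaw":0}]'

```text
clock: 13.15
tool_pos: [0.5877, -0.1279, 0.0471]
eef_rot: [-0.057, 0.998, -0.017, -0.011]
contact_force: [-3.0, -5.4, 13.6]
opening: 0.158
```

Run:
```python
from h import *
arc(.02);st()
```

```text
t 13.15 tip [ 0.587  -0.1292  0.0121] q 0.7238389239184501 rad 0.07453631729354475 F [-2.9764 -5.3977 13.6209] M [-1.2949  0.6845  0.0165] open 0.15822643068387302
Frad -3.946172590485236 Ftan -4.735094013671499
[-0.0003  0.0015 -0.0001]
[ 0.0002  0.0015 -0.    ]
[ 0.0002  0.0015 -0.    ]
[ 0.0002  0.0015 -0.    ]
[ 0.0002  0.0015 -0.    ]
t 13.15 pos [ 0.5877 -0.1279  0.0471] yang 1.6858280884900905 tilt [-0.0192 -0.0349 -0.9992] F [-2.9764 -5.3977 13.6209] M [-1.2949  0.6845  0.0165] open 0.15822643068387302
```

>>> play_rows --targets '[{"jaw":1,"dx":0,"dy":-0.0005,"dz":0,"yaw":0},{"jaw":1,"dx":0,"dy":-0.0005,"dz":0,"yaw":0},{"jaw":1,"dx":0,"dy":-0.0005,"dz":0,"yaw":0},{"jaw":1,"dx":0,"dy":0,"dz":0.0005,"yaw":0},{"jaw":1,"dx":0,"dy":0,"dz":0.0005,"yaw":0}]' --squeeze 15

```text
clock: 13.65
tool_pos: [0.588, -0.1298, 0.0472]
eef_rot: [-0.056, 0.998, -0.017, -0.01]
contact_force: [-2.8, -4.4, 5.8]
opening: 0.155
```

Run:
```python
from h import *
arc(.02);st()
```

```text
t 13.65 tip [ 0.5874 -0.131   0.0123] q 0.6986807602699309 rad 0.07460864751681265 F [-2.7965 -4.4279  5.7995] M [-0.9267  0.5466 -0.0071] open 0.15475563649690305
Frad -3.4885132423620564 Ftan -3.9060543142348814
[-0.0003  0.0015 -0.0001]
[ 0.0001  0.0015 -0.    ]
[ 0.0002  0.0015 -0.    ]
[ 0.0002  0.0015 -0.    ]
[ 0.0002  0.0015 -0.    ]
t 13.65 pos [ 0.588  -0.1298  0.0472] yang 1.6838999854893781 tilt [-0.0186 -0.0351 -0.9992] F [-2.7965 -4.4279  5.7995] M [-0.9267  0.5466 -0.0071] open 0.15475563649690305
```

>>> play_rows --targets '[{"jaw":1,"dx":0.0004,"dy":-0.0006,"dz":0,"yaw":0},{"jaw":1,"dx":0.0004,"dy":-0.0006,"dz":0,"yaw":0},{"jaw":1,"dx":0.0002,"dy":-0.0004,"dz":0.0003,"yaw":0},{"jaw":1,"dx":0,"dy":0,"dz":0.0005,"yaw":0},{"jaw":1,"dx":0,"dy":0,"dz":0.0005,"yaw":0}]'

```text
clock: 14.15
tool_pos: [0.588, -0.1299, 0.0472]
eef_rot: [-0.057, 0.998, -0.016, -0.009]
contact_force: [-2.3, -3.6, 6.7]
opening: 0.158
```

Run:
```python
from h import *
arc(.02);st()
snap('scene','s8');crop('s8',110,90,270,210,5,'s8c')
```

```text
t 14.15 tip [ 0.5874 -0.1311  0.0122] q 0.6974033537117351 rad 0.07465086910182672 F [-2.3011 -3.646   6.6972] M [-0.7328  0.4424  0.0089] open 0.15809207690469257
Frad -2.8667924343286457 Ftan -3.2201959828905244
[-0.0003  0.0015 -0.0001]
[ 0.0001  0.0015 -0.    ]
[ 0.0002  0.0015 -0.    ]
[ 0.0002  0.0015 -0.    ]
[ 0.0002  0.0015 -0.    ]
t 14.15 pos [ 0.588  -0.1299  0.0472] yang 1.6846273021565015 tilt [-0.0165 -0.0334 -0.9993] F [-2.3011 -3.646   6.6972] M [-0.7328  0.4424  0.0089] open 0.15809207690469257
```

View pics/s8c.png

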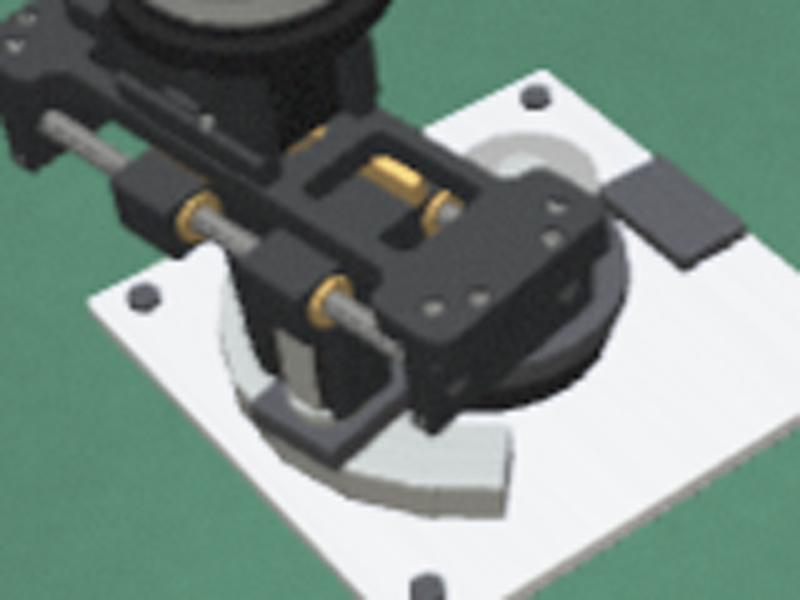

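>>> play_rows --targets '[{"jaw":0.75,"dx":0,"dy":0,"dz":0,"yaw":0},{"jaw":0.6,"dx":0,"dy":0,"dz":0,"yaw":0},{"jaw":0.5,"dx":0,"dy":0,"dz":0,"yaw":0},{"jaw":0.5,"dx":0,"dy":0,"dz":0,"yaw":0},{"jaw":0.5,"dx":0,"dy":0,"dz":0,"yaw":0}]'

```text
clock: 14.7
tool_pos: [0.59, -0.1233, 0.0469]
eef_rot: [-0.059, 0.998, -0.012, -0.007]
contact_force: [-0.4, 0.4, -0.5]
opening: 0.501
```

Run:
```python
from h import *
st()
snap('scene','s9');crop('s9',110,90,270,210,5,'s9c')
```

```text
t 14.7 pos [ 0.59   -0.1233  0.0469] yang 1.6888653317395594 tilt [-0.0125 -0.0246 -0.9996] F [-0.3677  0.4237 -0.51  ] M [ 0.0932 -0.0488  0.0244] open 0.5014825571761834
```

View pics/s9c.png

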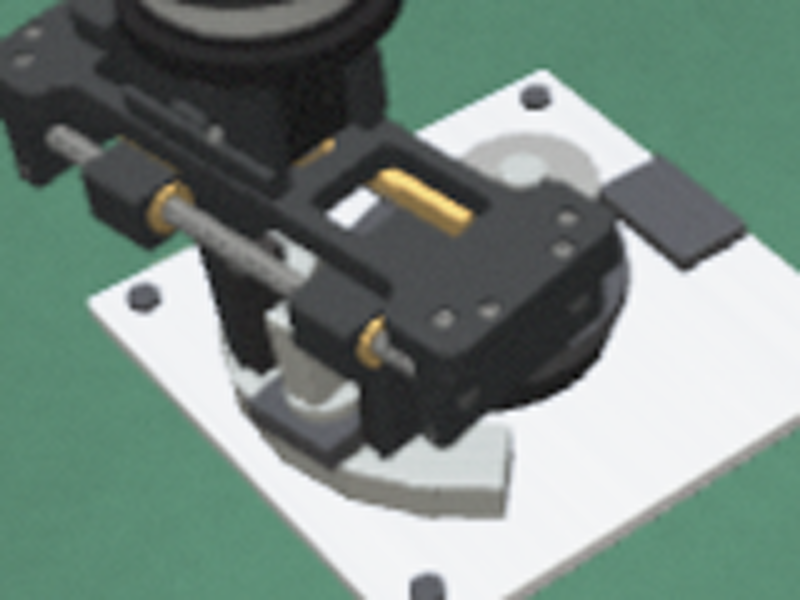

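>>> play_rows --targets '[{"jaw":0.5,"dx":0,"dy":-0.005,"dz":0,"yaw":0},{"jaw":0.5,"dx":0,"dy":-0.001,"dz":-0.005,"yaw":0},{"jaw":0.5,"dx":0,"dy":0,"dz":-0.015,"yaw":0},{"jaw":0.5,"dx":0,"dy":0,"dz":-0.02,"yaw":0},{"jaw":0.5,"dx":0,"dy":0,"dz":-0.02,"yaw":0}]'

```text
clock: 15.25
tool_pos: [0.5898, -0.1283, 0.1085]
eef_rot: [-0.059, 0.998, -0.011, -0.009]
contact_force: [1.2, -0.4, 0.5]
opening: 0.502
```

>>> play_rows --targets '[{"jaw":0.5,"dx":-0.005,"dy":0.015,"dz":-0.025,"yaw":0},{"jaw":0.5,"dx":0,"dy":0.02,"dz":-0.025,"yaw":0},{"jaw":0.5,"dx":0,"dy":0.02,"dz":-0.02,"yaw":0},{"jaw":0.5,"dx":0,"dy":0.02,"dz":-0.01,"yaw":0},{"jaw":0.5,"dx":0,"dy":0.01,"dz":0,"yaw":0}]'

```text
clock: 15.75
tool_pos: [0.5882, -0.0411, 0.1976]
eef_rot: [-0.056, 0.998, -0.012, -0.005]
contact_force: [0.6, 0.5, -0.1]
opening: 0.5
```

>>> play_rows --targets '[{"jaw":0.5,"dx":-0.01,"dy":0.02,"dz":0,"yaw":0},{"jaw":0.5,"dx":-0.01,"dy":0.02,"dz":0,"yaw":0},{"jaw":0.5,"dx":0,"dy":0.02,"dz":0,"yaw":0},{"jaw":0.5,"dx":0,"dy":0,"dz":0,"yaw":0},{"jaw":0.5,"dx":0,"dy":0,"dz":0,"yaw":0}]'

```text
clock: 16.25
tool_pos: [0.5993, 0.0225, 0.1935]
eef_rot: [-0.057, 0.998, -0.014, -0.007]
contact_force: [1.0, -0.8, -0.2]
opening: 0.498
```

Run:
```python
from h import *
st()
snap('scene','s10');crop('s10',110,90,270,210,5,'s10c');snap('top','t10');crop('t10',275,145,405,275,5,'t10c')
```

```text
t 16.25 pos [0.5993 0.0225 0.1935] yang 1.68410334530977 tilt [-0.0128 -0.0288 -0.9995] F [ 0.9999 -0.8065 -0.1532] M [0.0429 0.0092 0.0144] open 0.49786371127172485
```

View pics/s10c.png

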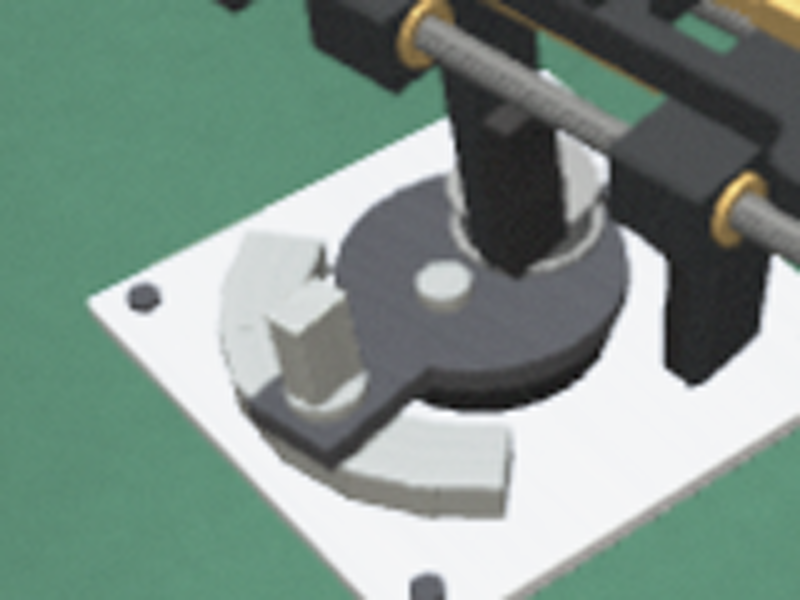

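View pics/t10.png

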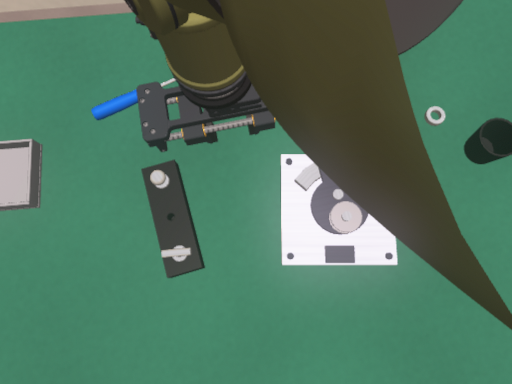

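Run:
```python
from h import *
crop('s10',155,135,195,190,12,'s10d')
d,T=cam('s10');K=d['mtx']
for u in range(165,180,2):
    print(u,[f"{dep('s10',u,v)[2]*1000:.0f}" for v in range(146,178,2)])
print(dep('s10',171,151))
```

```text
165 ['26', '23', '25', '77', '76', '71', '65', '61', '24', '25', '39', '38', '38', '38', '35', '566']
167 ['25', '25', '77', '78', '78', '75', '70', '63', '59', '55', '48', '43', '38', '38', '36', '33']
169 ['27', '76', '76', '77', '77', '76', '73', '67', '63', '56', '52', '47', '43', '39', '38', '35']
171 ['24', '76', '77', '76', '78', '76', '70', '68', '64', '59', '55', '50', '45', '41', '39', '39']
173 ['75', '77', '78', '77', '75', '70', '68', '66', '61', '58', '54', '51', '48', '43', '38', '40']
175 ['77', '77', '78', '77', '72', '70', '65', '62', '59', '54', '52', '46', '43', '41', '39', '38']
177 ['36', '78', '77', '72', '70', '68', '61', '59', '56', '52', '47', '44', '42', '44', '37', '37']
179 ['37', '37', '74', '70', '67', '63', '59', '56', '53', '49', '45', '44', '42', '40', '38', '38']
[ 0.5886 -0.132   0.0766]
```

View pics/s10d.png

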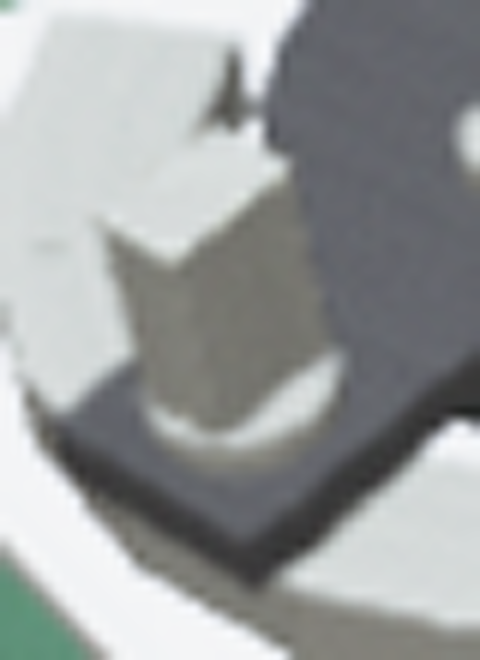

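Run:
```python
from h import *
st();print(r.finish_job())
```

```text
t 16.35 pos [0.5994 0.0223 0.1937] yang 1.6831840444208868 tilt [-0.0125 -0.0281 -0.9995] F [0.0592 0.291  0.5939] M [ 0.0456 -0.0057  0.014 ] open 0.4998988842546429
the job is handed in; nothing more can be done
None
```

I locked the tension wheel with the flat-grip pin and handed the job in at 16.35 s of the 64 s allowed.

- **Pick and insert:** I took the pin from the middle rack hole and stood it in the ear hole without noticeable force.
- **Winding and lock:** I wound the wheel counter-clockwise, then slid the pin along the index plate under about 9 N until it dropped at a wheel angle of roughly 0.70–0.72 rad. That agrees with the 0.71 rad I had measured in the images. I pressed it home until the collar met the ear.
- **Loads:** The highest force I read was about 15 N, while pressing the pin home. I only read forces at the end of each move call, so a short peak in between could have been higher.

**Final checks (gripper clear of everything):**
- The top of the grip is at 77 mm, exactly the height for fully home.
- The collar lies on the ear in the picture.
- The wheel stayed wound for about 1.6 s after release.
- The other two pins are still in their rack.

**Disagreements:**
- The gripper leaned up to about 2° while winding. It did not stop the pin seating.
- When I opened the gripper it sprang about 6 mm sideways. The pin and wheel stayed in place.
- The camera estimates of the hole positions differed from one another by 2–3 mm.

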